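Weigh an eye plate on the beam scale

ROBOT

A 6-joint arm with a two-finger parallel gripper is mounted at the origin on the work surface. World frame = base frame: x ahead of the robot, y to its left, z up, the work surface at z = 0. Lengths are in m, angles in rad, forces in N, time in s.
With the tool pointing down it reaches from about 0.25 to 0.775 m from the base axis. Payload 4 kg.
Tool frame: the origin (TCP) lies midway between the tips of the shut fingers; the grasp point (between the pads) lies 19 mm behind it; z points along the fingers, y is the line along which they close (so a half turn about z gives the same grasp; the last joint's range is limited). The gripper opens to 94 mm and grips with 3 to 60 N. Pads are 16 mm wide; open, the fingers measure 119 mm over their backs; the gripper's body (75 mm by 177 mm) begins 78 mm behind the grasp point.
Start: joints at [-0.103, 0.087, 1.371, -0, 1.684, -0.103], TCP at [0.55, -0, 0.174] pointing down, gripper open.
Joint ranges: [-3.1, 3.1], [-0.76, 2.03], [0.27, 2.55], [-1.08, 4.22], [0.17, 2.65], [-2.57, 2.57]. Speed limits (rad/s): [2.79, 2.79, 3.14, 3.14, 3.14, 3.14].

INTERFACE

Orientations are given as [roll, pitch, yaw] about the fixed x, y, z axes, in that order (R = Rz(yaw) Ry(pitch) Rx(roll)).
In Python, from workcell import env gives the robot as it stands.
- The arm moves only by the tool carry_out, never from a script. Its argument "targets" is text: rows parted by semicolons, each of 6 numbers parted by spaces: the shift along the tool's x, y, z scaled (see below), then the turn, a rotation vector about the tool's x, y, z scaled (see below). A call has 1 to 12 rows; each row is the pose to reach, as a shift and turn from the pose commanded when the call began, along the tool's axes at that moment, turning the shorter way round; what a row does not reach only later rows make up. The controller multiplies each number of a shift by 0.5 m and each number of a turn by pi rad. A row lasts 1/10 s, in which the tool goes at most 50 mm and 8.59 degrees, less where a joint would pass 70% of its speed; a pose out of reach is approached as far as the arm can. A call with a number of a shift or a turn outside -1 to 1 is refused whole. A call with a gripper value outside its range is refused whole. "fingers" is the closure, from 0 (fully open) to 1 (shut), set as the call begins (left out, the last holds). The fingers move at their own pace and stop on an object; "force" is the grip in N (left out, the last holds). Time passes only in rows, so rows that repeat a pose let the fingers close. It gives the time, the measured TCP pose, the force, the opening and the grip force at its end, in the units of the state.
- env.read_state(): the state, without advancing time (a new reading comes with each control period).
- env.read_camera(name): name is "scene" or "side" or "wrist"; returns the picture (384x512x3 uint8, red, green, blue); there is no depth.
- env.calibration(name): a dict with "mtx" (3x3 intrinsics, pixels), "dist" ([k1, k2, p1, p2, k3] as OpenCV has them; the pictures are not rectified), "extrinsics" (4x4, takes a point from camera to world coordinates). Camera axes: x right, y down, z forward; pixel columns grow to the right and rows downward; lengths in m; the calibration is good to about 2 mm. A picture is of the moment at which its call begins: read the wrist's pose just before it. calibration takes no time and is no camera call; for the wrist camera it gives the pose at the moment of the call.
- env.sign_off(): hands the job in; it is judged then, once.
The state is a dict: "time_s": time; "joint_positions": joint angles; "qvel": joint speeds; "tau": joint torques, N m; "position": TCP position; "tcp_rot": TCP orientation; "ft_force": force on the tool from outside, world axes, zero at the start; "torque": the same for the moment, N m; "gripper_width": opening from 0.0 (shut) to 1.0 (fully open); "grasp_force": force on a finger pad.
Only numpy, scipy, OpenCV 4.12 (cv2) and the standard library are available. Lean on these libraries where they do the work, as an engineer would, in place of code of your own. Each camera call takes 0.05 s, during which the arm holds its last target. There are 200 camera calls.

TASK

Weigh the welded eye plate for the galvaniser's docket: hang it by its hole in the groove of the beam scale's load pin, then slide the poise out along the beam until the beam floats level, with its red pointer at the marks in the middle of the gate. Be gentle with the scale, as its bearings are delicate: do not knock it, pull on it or squeeze it hard. Let go of everything, leave the beam at rest, and do not disturb the other things on the table.

Things in the scene. Friction and masses are not known exactly. Their poses are not given: they have to be found in the camera images.
- scale: beam scale, its fixed frame, bolted down: blue base plate 110 mm (its x) by 480 mm (its y, -340 to +140), 14 mm thick, a fork at the pivot (cheeks 44 mm over both, 28 mm along y, tops 191 mm up) and a gate at y = -300 mm. Origin: on the table right under the pivot. x points away from the robot, parallel to the pivot axis; y along the beam to the load pin; z up
- pivot (a point): pivot of the beam, 175 mm above the table; axes of the beam (as the scale's when level). The beam is an aluminium bar 8 mm thick, 20 mm high: its short arm (+y) carries the load pin and ends in a brass counterweight 36 mm across (y = 95 to 137 mm); its long arm (-y) carries the poise and ends in a red pointer
- beam (a joint): tilt of the beam in rad: 0 level, + with the load side down and the long arm up. Stops at -0.10 and +0.10. Swings freely and is damped: about 2 s to come to rest. Off its stops it settles about 0.01 rad lower for each mm that the poise is slid out
- pin_seat (a point): where the load hangs, on the axis of the load pin: steel, 10 mm in diameter, sticking out from the beam towards the robot (beam's -x), 80 mm from the pivot and level with it. The point is the middle of an 18 mm long groove between a collar 22 mm across (beam side) and the end collar, 18 mm across, whose free face is 14 mm from the point; the beam's face is 34 mm from it the other way
- poise (a joint): how far the poise has slid out along the long arm from its zero mark, in m (0 to 0.19). With nothing on the pin the beam is level at 0; each kg on the pin needs about 0.20 m. It slides stiffly (2 N, more when fast) and stays where it is left
- poise_knob (a point): on the axis of the poise's upright brass knob, 18 mm in diameter, standing 32 mm above the poise's block; 18 mm above the block's top and 14 mm below the knob's top. Beam's axes. The block: steel, 0.4 kg, 36 by 40 (along the beam) by 42 mm, the beam passes through it. The point is 36 mm above the beam's middle line, 45 mm + poise from the pivot
- beam_tip (a point): free end of the red pointer on the long arm, 342 mm from the pivot, 42 mm past the gate
- gate_mid (a point): middle of the gate, level with its red index marks, 175 mm above the table. The gate is a steel frame 32 mm wide and up to 217 mm high that the red pointer passes through, level with the marks when the beam is level
- lug: the eye plate to be weighed, a steel weldment standing on its base: base plate 80 (its x) by 60 (its y) by 8 mm, and an upright plate 10 mm thick (its x), 50 mm wide (its y), reaching 130 mm above the table, with a round hole 30 mm in diameter through it along x. Weighs 0.4 to 0.9 kg, not known beforehand. Origin: under the middle of its base, z up
- lug_hole (a point): centre of the hole in the eye plate, 100 mm above its underside, 30 mm below its top edge. When it hangs on the pin this point is about 10 mm below the pin's axis
- discs: a stack of seven grinding discs, 125 mm across, 45 mm high; origin under its centre. Leave alone
- grinder: an angle grinder lying on the table, about 280 mm long and 90 mm high; origin under its middle. Leave alone
- magnet: a red arrow-shaped welding magnet, 120 by 60 by 18 mm; origin under its middle. Leave alone
- square: a steel try square lying flat, 150 by 100 by 14 mm; origin under its stock. Leave alone
- wire_brush: a hand brush lying flat; origin under its middle. Leave alone
- hammer: a hammer lying flat; origin under its middle. Leave alone
- clamp: a blue C-clamp lying flat, about 140 by 210 mm, 20 mm high; origin inside its bow. Leave alone
- offcut: an offcut of steel angle, 130 by 50 by 50 mm; origin under its middle. Leave alone
Mind the look-alikes: they are no part of the job. Leave any purple look-alike of the lug alone.

How it is judged:
By the outcome, as a careful person would: the job done as asked, in the order asked, and still so for the second after the job is handed in, with the robot touching nothing.
It also fails if it takes over 72 s, if anything falls off the work surface, if the arm or the gripper's body presses on something with over 40 N, if the wrist force passes 120 N, or if a joint passes its speed limit or range.

## Working session

There is one attempt and no reset: what is moved stays moved. The work goes in short steps, Python scripts to look and compute and a tool call to move; the robot and the scene stay as the last step left them, time stands still between calls to the robot, and variables do not carry over. Pictures are saved under pics/ and viewed, at most 10 in all, crops included, and the job is handed in when it is done.

Besides the shell and the picture viewer there is one more tool, called after "Emit:" as a command line: name --argument value ..., lists and objects as JSON in quotes. carry_out: Moves the arm, as the interface text tells. Its arguments: {"type":"object","properties":{"targets":{"type":"string"},"fingers":{"type":"number"},"force":{"type":"number"}},"required":["targets"]}

```bash
mkdir -p pics; ls; python3 - <<'E'
from workcell import env
import cv2,numpy as np
ims=[env.read_camera(n) for n in("scene","side")]
for n,i in zip(("scene","side"),ims): cv2.imwrite(f"pics/{n}0.png",cv2.cvtColor(i,cv2.COLOR_RGB2BGR))
for n in("scene","side","wrist"):
    c=env.calibration(n);print(n,np.round(c["mtx"],1).tolist(),np.round(c["dist"],3),np.round(c["extrinsics"],3).tolist())
s=env.read_state();print({k:np.round(v,3) for k,v in s.items()})
E
```

```text
pics
scene [[479.5, 0.0, 260.3], [0.0, 479.5, 191.2], [0.0, 0.0, 1.0]] [-0.133  0.     0.     0.     0.   ] [[-0.781, 0.528, -0.332, 1.17], [0.624, 0.65, -0.433, 0.762], [-0.013, -0.546, -0.838, 1.678], [0.0, 0.0, 0.0, 1.0]]
side [[361.5, 0.0, 257.5], [0.0, 361.5, 189.4], [0.0, 0.0, 1.0]] [0.036 0.    0.    0.    0.   ] [[0.97, -0.149, 0.191, 0.324], [-0.242, -0.565, 0.789, -0.953], [-0.009, -0.812, -0.584, 0.844], [0.0, 0.0, 0.0, 1.0]]
wrist [[309.4, 0.0, 250.4], [0.0, 309.4, 190.8], [0.0, 0.0, 1.0]] [-0.078  0.     0.     0.     0.   ] [[1.0, -0.001, -0.002, 0.549], [-0.001, -0.973, -0.231, 0.068], [-0.002, 0.231, -0.973, 0.384], [0.0, 0.0, 0.0, 1.0]]
{'time_s': np.float64(0.1), 'joint_positions': array([-0.103,  0.088,  1.372, -0.   ,  1.684, -0.103]), 'qvel': array([ 0.001, -0.002, -0.003, -0.001, -0.   , -0.   ]), 'tau': array([ 2.0000e-03, -3.4126e+01, -3.0330e+01,  7.2000e-02,  3.1000e-02,
       -0.0000e+00]), 'position': array([0.549, 0.   , 0.172]), 'tcp_rot': array([-3.14 , -0.   ,  1.571]), 'ft_force': array([0.448, 0.637, 0.144]), 'torque': array([-0.006, -0.052, -0.044]), 'grasp_force': np.float64(0.0), 'gripper_width': np.float64(0.998)}
```

View pics/scene0.png

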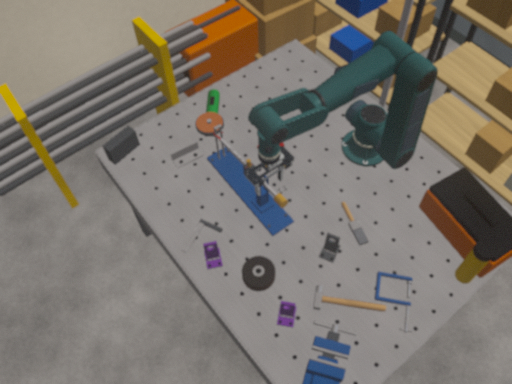

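View pics/side0.png

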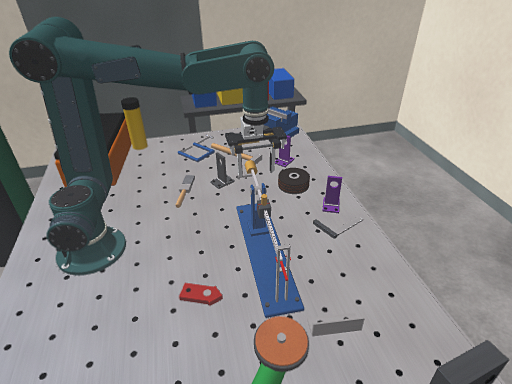

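The grey steel eye plate is at scene (330,245) and side (221,170). Two purple look-alikes stand at scene (212,254) and (287,313), which are side (333,193) and (285,150). The grey one fits the unpainted "steel weldment". The scale runs in the scene view from about (215,155) to (290,225), with the arm hiding part of it. I'll confirm this in one enlarged crop.

```bash
python3 - <<'E'
import cv2,numpy as np
a=cv2.imread("pics/scene0.png");b=cv2.imread("pics/side0.png")
A=cv2.resize(a[125:275,200:350],(400,400),interpolation=cv2.INTER_CUBIC)
A2=cv2.resize(b[140:200,190:270],(400,300)[::1],interpolation=cv2.INTER_CUBIC)
B=cv2.resize(b[140:320,200:320],(400,600),interpolation=cv2.INTER_CUBIC)
o=np.zeros((600,800,3),np.uint8);o[:400,:400]=A;o[:,400:]=B;o[400:,:400]=cv2.resize(b[145:195,190:290],(400,200),interpolation=cv2.INTER_CUBIC)
cv2.imwrite("pics/crop1.png",o)
E
```

```text
(no output)
```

View pics/crop1.png

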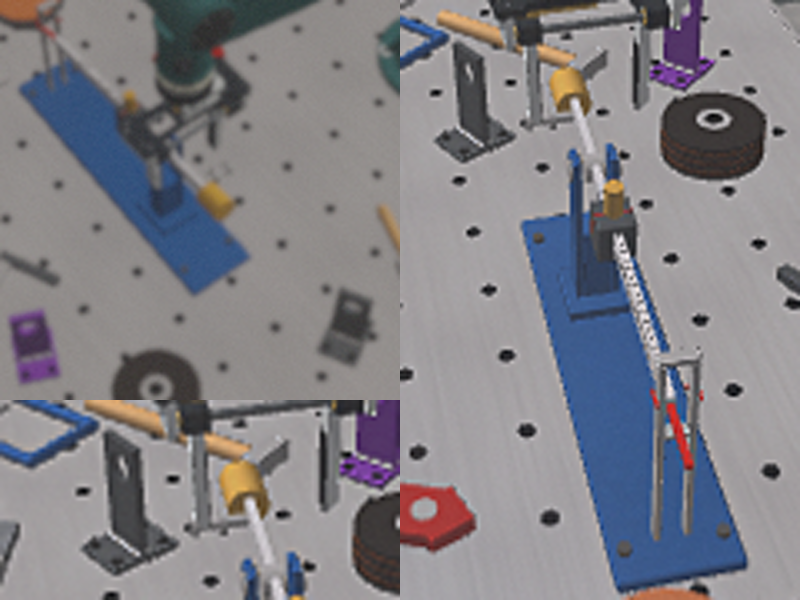

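```bash
cat > h.py <<'E'
from workcell import env
import cv2,numpy as np
from scipy.spatial.transform import Rotation as R
def onplane(name,uv,z,c=None):
    c=c or env.calibration(name);uv=np.array(uv,float).reshape(-1,1,2)
    n=cv2.undistortPoints(uv,c["mtx"],np.array(c["dist"])).reshape(-1,2)
    E=np.array(c["extrinsics"]);d=np.c_[n,np.ones(len(n))]@E[:3,:3].T
    z=np.broadcast_to(z,len(n));return E[:3,3]+d*((z-E[2,3])/d[:,2])[:,None]
def proj(name,P,c=None):
    c=c or env.calibration(name);E=np.linalg.inv(np.array(c["extrinsics"]))
    return cv2.projectPoints(np.array(P,float).reshape(-1,1,3),cv2.Rodrigues(E[:3,:3])[0],E[:3,3],np.array(c["mtx"]),np.array(c["dist"]))[0].reshape(-1,2)
def st():
    s=env.read_state();print({k:np.round(s[k],4).tolist() for k in("time_s","position","tcp_rot","ft_force","gripper_width","grasp_force")});return s
E
python3 - <<'E'
from h import *
np.set_printoptions(precision=3,suppress=True)
print("scale scene",onplane("scene",[(208.3,158),(273.1,234.9),(293,220.6)],.014))
print("scale side",onplane("side",[(236.9,206.6),(265.4,317),(304,308.6)],.014))
print("lug side",onplane("side",[(210.75,181.75),(218.75,188.75),(234.5,181.25),(216.25,152.5),(225,158),(221.25,161.75)],[.008,.004,.008,.13,.13,.1]))
print("lug scene",onplane("scene",[(320,256.2),(333.9,261.9),(331.2,238.6)],[.008,.008,.1]))
E
```

```text
scale scene [[ 0.579 -0.376  0.014]
 [ 0.599  0.092  0.014]
 [ 0.497  0.093  0.014]]
scale side [[ 0.496  0.082  0.014]
 [ 0.477 -0.394  0.014]
 [ 0.584 -0.395  0.014]]
lug side [[0.426 0.276 0.008]
 [0.45  0.225 0.004]
 [0.52  0.255 0.008]
 [0.461 0.294 0.13 ]
 [0.487 0.244 0.13 ]
 [0.474 0.269 0.1  ]]
lug scene [[0.516 0.275 0.008]
 [0.492 0.326 0.008]
 [0.472 0.275 0.1  ]]
```

The enlarged crop confirms that the grey plate is the lug (hole at about (0.473, 0.271), yaw about 0.4). The scale's pivot is near (0.5425, -0.05) with yaw about -0.04. Next I rise and move over the lug, with the fingers set to close across its 50 mm width.

Emit:
carry_out --targets "0 0 -0.1 0 0 0.04; 0 0 -0.2 0 0 0.08; 0.1 -0.03 -0.2 0 0 0.12; 0.2 -0.06 -0.2 0 0 0.16; 0.3 -0.09 -0.2 0 0 0.2; 0.4 -0.11 -0.2 0 0 0.24; 0.48 -0.13 -0.2 0 0 0.28; 0.542 -0.152 -0.2 0 0 0.32; 0.542 -0.152 -0.2 0 0 0.36; 0.542 -0.152 -0.2 0 0 0.372; 0.542 -0.152 -0.2 0 0 0.372; 0.542 -0.152 -0.2 0 0 0.372" --fingers 0 --force 20

```text
time_s: 1.3
position: [0.4739, 0.2709, 0.273]
tcp_rot: [3.142, 0.001, 0.403]
ft_force: [0.7, -0.9, -0.2]
gripper_width: 0.999
grasp_force: 0.0
```

```bash
python3 - <<'E'
from h import *
s=st();c=env.calibration("wrist");w=env.read_camera("wrist");a=env.read_camera("scene");b=env.read_camera("side")
np.savez("s1.npz",w=w,a=a,b=b,E=c["extrinsics"])
o=np.zeros((600,800,3),np.uint8)
o[:384,:512]=w
o[384:,:400]=cv2.resize(a[140:248,200:400][:,:],(400,216),interpolation=cv2.INTER_CUBIC)
o[:600,512:800]=cv2.resize(b[170:320,230:302],(288,600),interpolation=cv2.INTER_CUBIC)
cv2.imwrite("pics/v2.png",cv2.cvtColor(o,cv2.COLOR_RGB2BGR))
# predicted
sp=np.array([.5425,-.05,0]);Y=R.from_euler('z',-.04)
pts=Y.apply([[0,0,.175],[-.038,.08,.175],[0,-.045,.211],[0,-.342,.175],[0,-.3,.175]])+sp
print(proj("side",pts).round(1).tolist(),proj("scene",pts).round(1).tolist(),proj("wrist",[[.473,.271,.1]],c).round(1))
E
```

```text
{'time_s': 1.3, 'position': [0.4739, 0.2709, 0.273], 'tcp_rot': [3.1415, 0.0008, 0.403], 'ft_force': [0.6516, -0.8558, -0.1713], 'gripper_width': 0.9986, 'grasp_force': 0.0}
[[257.4, 189.5], [241.3, 177.2], [260.3, 188.3], [286.2, 270.5], [281.7, 257.9]] [[261.3, 180.8], [282.1, 189.9], [254.1, 167.5], [212.2, 126.1], [217.7, 132.3]] [[251.1 171.7]]
```

View pics/v2.png

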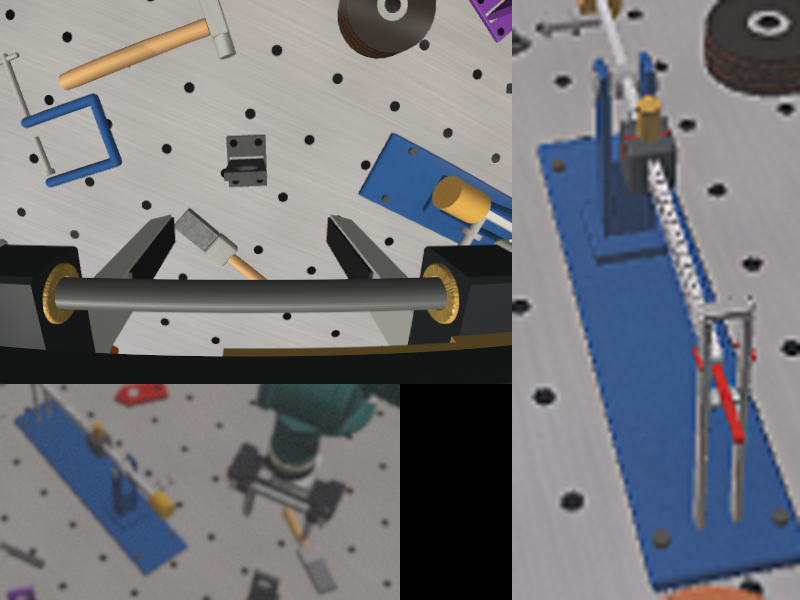

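```bash
python3 - <<'E'
from h import *
d=np.load("s1.npz");w=d["w"];b=d["b"]
o=np.zeros((600,800,3),np.uint8)
o[:600,:500]=cv2.resize(w[125:197,216:276],(500,600),interpolation=cv2.INTER_CUBIC)
o[:400,500:]=cv2.resize(b[225:305,262:312],(300,480),interpolation=cv2.INTER_CUBIC)[:400]
o[400:,500:]=cv2.resize(w[170:250,420:512],(300,200))
cv2.imwrite("pics/v3.png",cv2.cvtColor(o,cv2.COLOR_RGB2BGR))
E
```

```text
(no output)
```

View pics/v3.png

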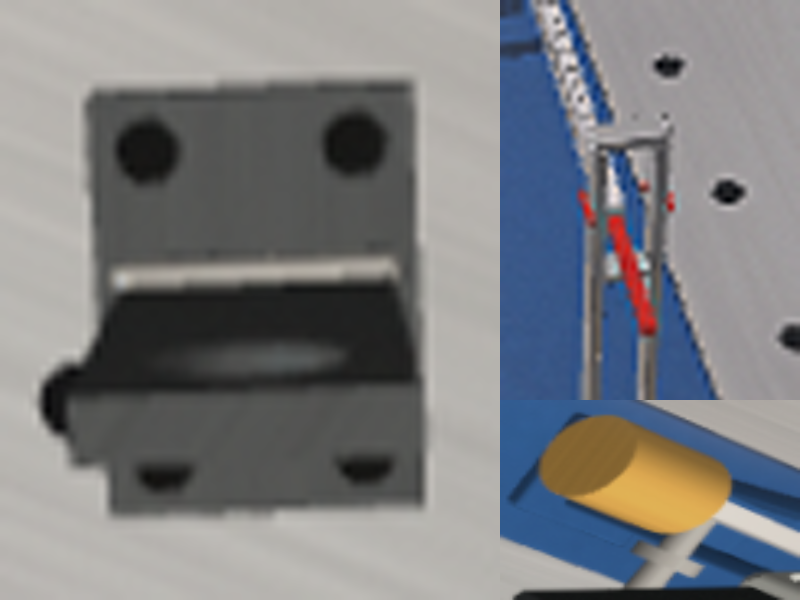

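```bash
python3 - <<'E'
from h import *
np.set_printoptions(precision=4,suppress=True)
c=dict(env.calibration("wrist"));c["extrinsics"]=np.load("s1.npz")["E"]
P=onplane("w",[(226.8,136.4),(265.4,135.2),(266.6,185.8),(229.2,186.6)],.008,c)
print(P,P.mean(0),[np.linalg.norm(P[i]-P[i-1]) for i in range(4)])
e=(P[0]+P[1]-P[2]-P[3])[:2];f=(P[0]+P[3]-P[1]-P[2])[:2];print("yaw",np.arctan2(e[1],e[0]),np.arctan2(f[1],f[0])-np.pi/2)
print("top",onplane("w",[(245.5,176.2)],.13,c))
Q=onplane("w",[(447,193),(471.5,234)],.175,c);print(Q)
sp=np.array([.5425,-.05,0]);Y=R.from_euler('z',-.04)
print(Y.inv().apply(Q-sp))
# base corner of scale in wrist
B=onplane("w",[(392,134),(359,190)],.014,c);print(B,Y.inv().apply(B-sp))
E
```

```text
[[0.4939 0.3201 0.008 ]
 [0.5186 0.2667 0.008 ]
 [0.447  0.2334 0.008 ]
 [0.4227 0.2872 0.008 ]] [0.4705 0.2769 0.008 ] [np.float64(0.07847934918579437), np.float64(0.058824289399527184), np.float64(0.07896384744008395), np.float64(0.05905987886621267)]
yaw 0.4346366726171141 0.42795988442514643
top [[0.4704 0.277  0.13  ]]
[[0.5463 0.0754 0.175 ]
 [0.5174 0.0228 0.175 ]]
[[-0.0012  0.1255  0.175 ]
 [-0.028   0.0718  0.175 ]]
[[0.5974 0.0903 0.014 ]
 [0.4991 0.0972 0.014 ]] [[ 0.0492  0.1424  0.014 ]
 [-0.0493  0.1453  0.014 ]]
```

The lug is at (0.4705, 0.277) with yaw 0.431, and its base corners and top face agree. In the side crop the pointer tip at (287,280) is well below the marks at (283,259). So the beam rests on its long-arm-down stop and the pin is up at about z 0.183. Descending to grasp the lug.

Emit:
carry_out --targets "-0.0015 -0.014 0.05 0 0 -0.009; -0.0015 -0.014 0.13 0 0 -0.009; -0.0015 -0.014 0.21 0 0 -0.009; -0.0015 -0.014 0.28 0 0 -0.009; -0.0015 -0.014 0.34 0 0 -0.009; -0.0015 -0.014 0.38 0 0 -0.009; -0.0015 -0.014 0.38 0 0 -0.009; -0.0015 -0.014 0.38 0 0 -0.009"

```text
time_s: 2.25
position: [0.4709, 0.277, 0.0839]
tcp_rot: [3.142, -0.0, 0.43]
ft_force: [0.6, -0.2, 0.7]
gripper_width: 0.997
grasp_force: 0.0
```

Emit:
carry_out --targets "0 0 0 0 0 0; 0 0 0 0 0 0; 0 0 0 0 0 0; 0 0 0 0 0 0; 0 0 0 0 0 0; 0 0 0 0 0 0; 0 0 0 0 0 0; 0 0 0 0 0 0; 0 0 0 0 0 0; 0 0 0 0 0 0" --fingers 1 --force 30

```text
time_s: 3.25
position: [0.4708, 0.2769, 0.0836]
tcp_rot: [3.141, -0.0, 0.43]
ft_force: [-0.3, -1.9, 1.5]
gripper_width: 0.527
grasp_force: 30.0
```

Emit:
carry_out --targets "0 0 -0.04 0 0 0; 0 0 -0.1 0 0 0; 0 0 -0.16 0 0 0; 0 0 -0.22 0 0 0; 0 0 -0.27 0 0 0; 0 0 -0.3 0 0 0; 0 0 -0.3 0 0 0; 0 0 -0.3 0 0 0; 0 0 -0.3 0 0 0; 0 0 -0.3 0 0 0; 0 0 -0.3 0 0 0; 0 0 -0.3 0 0 0"

```text
time_s: 4.45
position: [0.4704, 0.2771, 0.2329]
tcp_rot: [3.142, 0.001, 0.43]
ft_force: [0.4, -1.0, -3.7]
gripper_width: 0.527
grasp_force: 30.0
```

Emit:
carry_out --targets "-0.02 0.04 0 0 0 0.02; -0.05 0.09 0 0 0 0.04; -0.08 0.14 0 0 0 0.06; -0.11 0.19 0 0 0 0.08; -0.14 0.24 0 0 0 0.1; -0.17 0.29 0 0 0 0.12; -0.2 0.34 0 0 0 0.14; -0.225 0.39 0 0 0 0.15; -0.245 0.423 0 0 0 0.15; -0.245 0.423 0.06 0 0 0.15; -0.245 0.423 0.12 0 0 0.15; -0.245 0.423 0.134 0 0 0.15"

```text
time_s: 5.65
position: [0.4448, 0.0337, 0.1627]
tcp_rot: [-3.141, 0.007, -0.041]
ft_force: [-2.5, -0.0, -4.8]
gripper_width: 0.533
grasp_force: 30.0
```

Emit:
carry_out --targets "0 0 0 0 0 0; 0 0 0 0 0 0; 0 0 0 0 0 0"

```text
time_s: 5.95
position: [0.4488, 0.0339, 0.1686]
tcp_rot: [3.142, -0.004, -0.04]
ft_force: [0.6, -0.4, -4.9]
gripper_width: 0.527
grasp_force: 30.0
```

```bash
python3 - <<'E'
from h import *
s=st();c=env.calibration("wrist");w=env.read_camera("wrist");b=env.read_camera("side")
np.savez("s2.npz",w=w,b=b,E=c["extrinsics"])
o=np.zeros((600,800,3),np.uint8)
o[:384,:512]=w
o[384:,:512]=cv2.resize(w[160:260,130:370],(512,216),interpolation=cv2.INTER_CUBIC)
o[:600,512:800]=cv2.resize(b[150:300,230:302],(288,600),interpolation=cv2.INTER_CUBIC)
cv2.imwrite("pics/v4.png",cv2.cvtColor(o,cv2.COLOR_RGB2BGR))
sp=np.array([.5425,-.05,0]);Y=R.from_euler('z',-.04);T=R.from_euler('x',.1)
for t in(0,.1):
  pts=Y.apply(R.from_euler('x',t).apply([[-.052,.08,0],[-.038,.08,0],[0,.08,0],[0,.095,.018],[0,.137,.018],[0,-.045,.036+.014],[0,-.342,0]])+[0,0,.175])+sp
  print(proj("w",pts,c).round(1).tolist(),proj("side",pts).round(1).tolist())
E
```

```text
{'time_s': 5.95, 'position': [0.4488, 0.0339, 0.1686], 'tcp_rot': [3.1416, -0.0039, -0.0404], 'ft_force': [0.6412, -0.4191, -4.881], 'gripper_width': 0.5266, 'grasp_force': 29.9924}
[[251.5, 150.0], [251.4, 128.6], [251.4, 67.7], [225.3, 62.9], [153.0, 64.0], [500.1, 58.9], [664.9, 114.1]] [[237.2, 177.7], [241.3, 177.2], [252.5, 175.8], [251.6, 168.9], [249.3, 162.5], [260.3, 184.5], [286.2, 270.5]]
[[252.1, 151.3], [252.1, 129.0], [252.0, 65.6], [228.0, 59.9], [149.7, 59.7], [501.5, 60.9], [664.6, 106.2]] [[237.1, 175.8], [241.3, 175.3], [252.5, 173.9], [251.7, 166.9], [249.3, 159.5], [260.6, 186.7], [285.5, 279.5]]
```

View pics/v4.png

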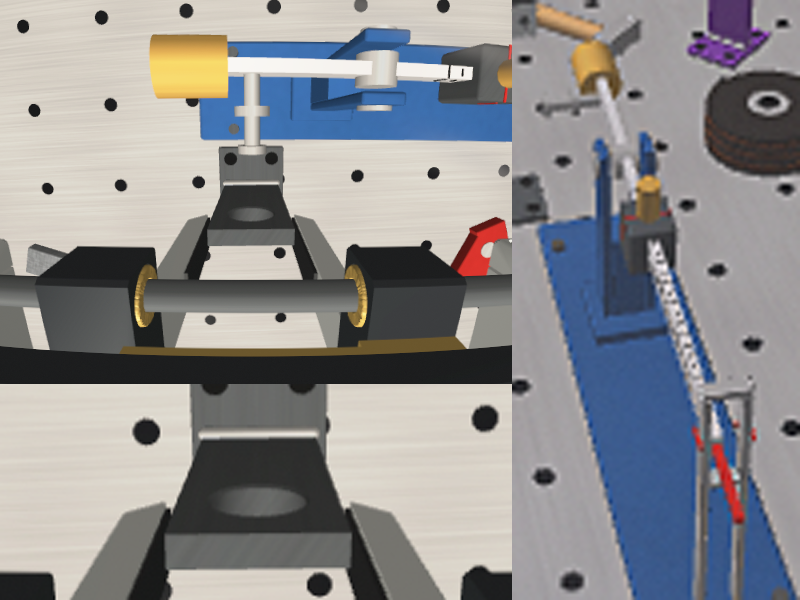

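The wrist view shows the pin end at (251.5,151) and the counterweight edges at columns 150 and 228. Both match the predicted pose at tilt -0.1 to about 1 mm. The plate's top edge is centred on the pin at column 250.5, so I slide it on slowly.

Emit:
carry_out --targets "0.01 0.001 0.004 0 0 0; 0.025 0.001 0.004 0 0 0; 0.04 0.001 0.004 0 0 0; 0.055 0.001 0.004 0 0 0; 0.068 0.001 0.004 0 0 0; 0.08 0.001 0.004 0 0 0; 0.09 0.001 0.004 0 0 0; 0.1 0.001 0.004 0 0 0; 0.11 0.001 0.004 0 0 0; 0.117 0.001 0.004 0 0 0; 0.117 0.001 0.004 0 0 0; 0.117 0.001 0.004 0 0 0"

```text
time_s: 7.25
position: [0.5058, 0.0309, 0.1645]
tcp_rot: [3.142, 0.0, -0.041]
ft_force: [-0.6, 0.4, -5.1]
gripper_width: 0.529
grasp_force: 30.0
```

```bash
python3 - <<'E'
from h import *
s=st();c=env.calibration("wrist");w=env.read_camera("wrist");a=env.read_camera("scene")
np.savez("s3.npz",w=w,a=a,E=c["extrinsics"])
o=np.zeros((600,800,3),np.uint8)
o[:]=cv2.resize(w[60:270,110:390],(800,600),interpolation=cv2.INTER_CUBIC)
cv2.imwrite("pics/v5.png",cv2.cvtColor(o,cv2.COLOR_RGB2BGR))
sp=np.array([.5425,-.05,0]);Y=R.from_euler('z',-.04)
pts=Y.apply(R.from_euler('x',.1).apply([[-.052,.08,0],[-.038,.08,0],[0,.08,0]])+[0,0,.175])+sp
print((proj("w",pts,c).round(1)-[110,60])*2.857, Y.inv().apply(s["position"]-sp))
E
```

```text
{'time_s': 7.25, 'position': [0.5058, 0.0309, 0.1645], 'tcp_rot': [3.1415, 0.0003, -0.0409], 'ft_force': [-0.5676, 0.4125, -5.0923], 'gripper_width': 0.5285, 'grasp_force': 29.9924}
[[403.1227 508.2603]
 [403.1227 451.406 ]
 [402.837  286.5571]] [-0.03987971  0.07937553  0.16445143]
```

View pics/v5.png

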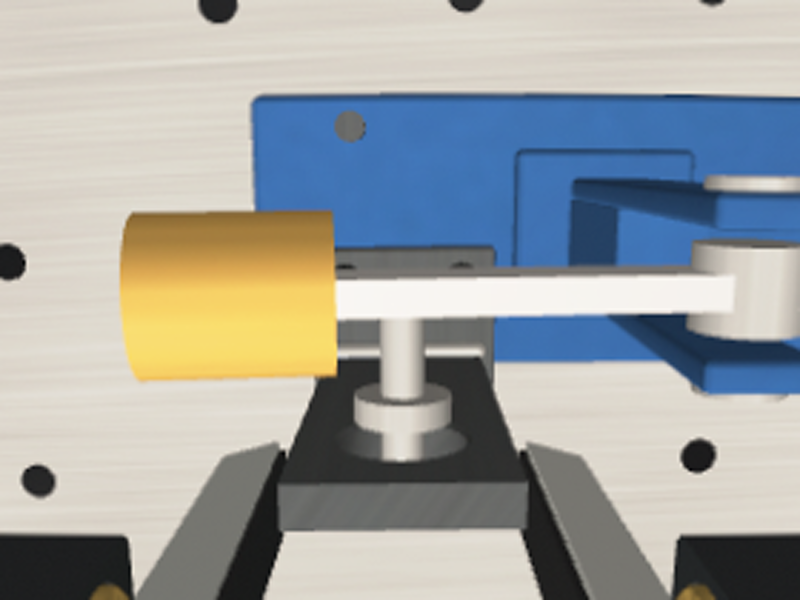

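The pin passes through the hole and the plate sits in the groove, clear of both collars. Now I lower gently, watching the force.

Emit:
carry_out --targets "0.003 0 0.004 0 0 0; 0.003 0 0.01 0 0 0; 0.003 0 0.015 0 0 0; 0.003 0 0.018 0 0 0; 0.003 0 0.021 0 0 0; 0.003 0 0.024 0 0 0; 0.003 0 0.027 0 0 0; 0.003 0 0.03 0 0 0; 0.003 0 0.033 0 0 0; 0.003 0 0.036 0 0 0; 0.003 0 0.036 0 0 0; 0.003 0 0.036 0 0 0"

```text
time_s: 8.55
position: [0.5075, 0.0308, 0.1465]
tcp_rot: [3.142, -0.0, -0.041]
ft_force: [-0.5, 1.1, -2.8]
gripper_width: 0.525
grasp_force: 30.0
```

Emit:
carry_out --targets "0 0 0.003 0 0 0; 0 0 0.006 0 0 0; 0 0 0.006 0 0 0; 0 0 0.006 0 0 0"

```text
time_s: 8.95
position: [0.5075, 0.0308, 0.1435]
tcp_rot: [3.142, -0.0, -0.041]
ft_force: [0.2, 2.3, -2.9]
gripper_width: 0.528
grasp_force: 30.0
```

Emit:
carry_out --targets "0 0 0.003 0 0 0; 0 0 0.005 0 0 0; 0 0 0.005 0 0 0; 0 0 0.005 0 0 0"

```text
time_s: 9.35
position: [0.5075, 0.0308, 0.141]
tcp_rot: [3.141, -0.0, -0.041]
ft_force: [0.0, 0.5, -2.7]
gripper_width: 0.53
grasp_force: 30.0
```

Emit:
carry_out --targets "0 0 0.001 0 0 0; 0 0 0.002 0 0 0; 0 0 0.002 0 0 0; 0 0 0.002 0 0 0"

```text
time_s: 9.75
position: [0.5076, 0.0308, 0.1403]
tcp_rot: [3.141, -0.001, -0.041]
ft_force: [-1.0, 0.8, -0.3]
gripper_width: 0.529
grasp_force: 30.0
```

The wrist now carries almost no load, so the pin is on its stop and holds the plate. Releasing.

Emit:
carry_out --targets "0 0 0 0 0 0; 0 0 0 0 0 0; 0 0 0 0 0 0" --force 5 --fingers 1

```text
time_s: 10.05
position: [0.5076, 0.0308, 0.1403]
tcp_rot: [3.141, -0.001, -0.041]
ft_force: [-0.7, 0.0, 0.2]
gripper_width: 0.532
grasp_force: 5.0
```

Emit:
carry_out --targets "0 0 0 0 0 0; 0 0 0 0 0 0; 0 0 0 0 0 0; 0 0 0 0 0 0; 0 0 0 0 0 0; 0 0 0 0 0 0; 0 0 0 0 0 0" --fingers 0.12

```text
time_s: 10.75
position: [0.5074, 0.0309, 0.14]
tcp_rot: [3.142, -0.0, -0.041]
ft_force: [-0.2, -0.1, -0.7]
gripper_width: 0.879
grasp_force: 0.0
```

```bash
python3 - <<'E'
from h import *
s=st();c=env.calibration("wrist");w=env.read_camera("wrist");b=env.read_camera("side")
np.savez("s4.npz",w=w,b=b,E=c["extrinsics"])
o=np.zeros((600,800,3),np.uint8)
o[:384,:512]=w
o[:600,512:800]=cv2.resize(b[150:300,230:302],(288,600),interpolation=cv2.INTER_CUBIC)
cv2.imwrite("pics/v6.png",cv2.cvtColor(o,cv2.COLOR_RGB2BGR))
sp=np.array([.5425,-.05,0]);Y=R.from_euler('z',-.04)
for p in (0,.05,.1):
  pts=Y.apply(R.from_euler('x',-.1).apply([[0,-.045-p,.05],[0,-.045-p,.036],[0,-.342,0]])+[0,0,.175])+sp
  print(p,proj("side",pts).round(1).tolist(),((proj("side",pts)-[230,150])*4+[512,0]).round().tolist())
E
```

```text
{'time_s': 10.75, 'position': [0.5074, 0.0309, 0.14], 'tcp_rot': [3.1416, -0.0, -0.0409], 'ft_force': [-0.1821, -0.0939, -0.7251], 'gripper_width': 0.879, 'grasp_force': 0.0}
0 [[259.9, 182.4], [260.0, 186.4], [286.5, 260.1]] [[632.0, 129.0], [632.0, 146.0], [738.0, 440.0]]
0.05 [[263.5, 190.5], [263.6, 194.7], [286.5, 260.1]] [[646.0, 162.0], [646.0, 179.0], [738.0, 440.0]]
0.1 [[267.4, 199.4], [267.5, 203.7], [286.5, 260.1]] [[662.0, 198.0], [662.0, 215.0], [738.0, 440.0]]
```

View pics/v6.png

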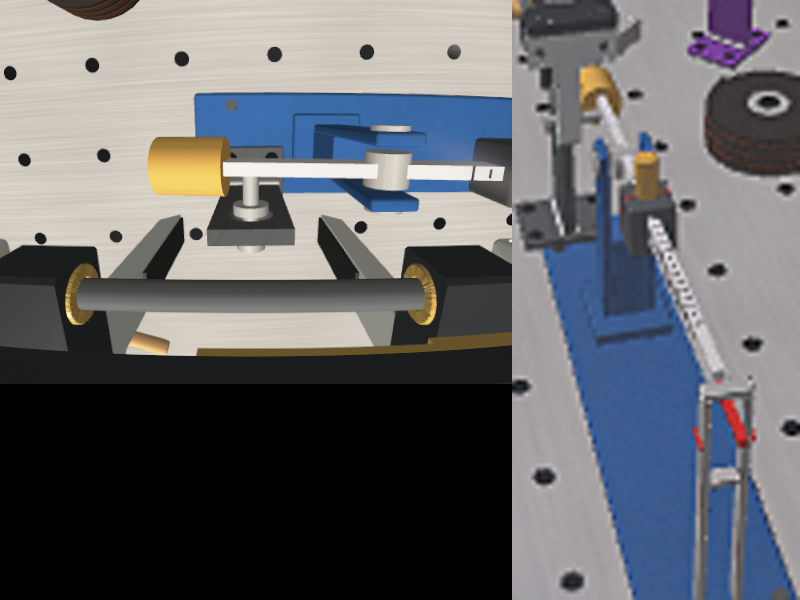

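The lug hangs in the groove and the beam is on its load-down stop, with the pointer tip up at crop (744,440). The knob at crop (647,157) puts the poise at about 0.045 m. The load of about 5 N means roughly 0.5 kg, so the target is about 0.10 m. Moving up and over to the knob.

Emit:
carry_out --targets "0 0 -0.03 0 0 0; 0 0 -0.08 0 0 0; 0 0 -0.16 0 0 0; 0 0 -0.24 0 0 0; 0 0 -0.32 0 0 0; 0.02 0.08 -0.32 0 0 0; 0.04 0.16 -0.32 0 0 0; 0.06 0.24 -0.32 0 0 0; 0.077 0.3 -0.32 0 0 0; 0.077 0.325 -0.32 0 0 0; 0.077 0.325 -0.32 0 0 0; 0.077 0.325 -0.32 0 0 0"

```text
time_s: 12.05
position: [0.5391, -0.1321, 0.3008]
tcp_rot: [-3.141, -0.001, -0.04]
ft_force: [0.8, 1.0, 0.9]
gripper_width: 0.879
grasp_force: 0.0
```

```bash
cat >> h.py <<'E'
sp=np.array([.5425,-.05,0]);Y=R.from_euler('z',-.04)
def S(P,t): return Y.apply(R.from_euler('x',-t).apply(P)+[0,0,.175])+sp   # beam frame -> world, tilt t
def red(b,box):
    x0,y0,x1,y1=box;h=cv2.cvtColor(b[y0:y1,x0:x1],cv2.COLOR_RGB2HSV)
    m=(((h[...,0]<8)|(h[...,0]>172))&(h[...,1]>130)&(h[...,2]>70)).astype(np.uint8)
    n,l,s,c=cv2.connectedComponentsWithStats(m);return [(s[i].tolist(),(c[i]+[x0,y0]).round(2).tolist()) for i in range(1,n) if s[i][4]>2]
E
python3 - <<'E'
from h import *
s=st();c=env.calibration("wrist");w=env.read_camera("wrist");b=env.read_camera("side")
np.savez("s5.npz",w=w,b=b,E=c["extrinsics"])
h=cv2.cvtColor(w,cv2.COLOR_RGB2HSV)
m=((h[...,0]>12)&(h[...,0]<28)&(h[...,1]>110)&(h[...,2]>90)).astype(np.uint8)
n,l,q,ce=cv2.connectedComponentsWithStats(m)
for i in range(1,n):
    if q[i][4]>40: print("brass",q[i].tolist(),ce[i].round(1))
for p in(.03,.04,.05,.06): print(p,proj("w",S([[0,-.045-p,.05],[0,-.045-p,.036],[0,-.045-p,.018]],.1),c).round(1).tolist())
for k in("s2.npz","s4.npz","s5.npz"): print(k,red(np.load(k)["b"],(265,235,305,300)))
for t in(-.1,0,.1): print(t,proj("side",S([[0,-.342,0],[0,-.3,0]],t)).round(1).tolist())
o=np.zeros((600,800,3),np.uint8);o[:384,:512]=w
o[:600,512:800]=cv2.resize(b[225:305,262:300],(288,600),interpolation=cv2.INTER_CUBIC)
cv2.imwrite("pics/v7.png",cv2.cvtColor(o,cv2.COLOR_RGB2BGR))
E
```

```text
{'time_s': 12.05, 'position': [0.5391, -0.1321, 0.3008], 'tcp_rot': [-3.141, -0.0009, -0.0402], 'ft_force': [0.7766, 1.0172, 0.9196], 'gripper_width': 0.8788, 'grasp_force': 0.0}
brass [57, 163, 49, 30, 1250] [ 79.7 177.4]
brass [237, 176, 21, 24, 376] [246.9 187.6]
brass [65, 265, 33, 60, 926] [ 77.6 293.9]
brass [404, 264, 33, 61, 977] [423.4 294.8]
brass [197, 332, 315, 24, 2672] [375.2 347.1]
0.03 [[237.8, 190.1], [239.9, 186.8], [242.2, 182.9]]
0.04 [[248.5, 190.3], [250.1, 187.0], [251.9, 183.1]]
0.05 [[259.3, 190.5], [260.4, 187.2], [261.6, 183.3]]
0.06 [[270.1, 190.8], [270.7, 187.4], [271.4, 183.5]]
s2.npz [([10, 22, 3, 5, 6], [276.17, 259.17]), ([15, 26, 8, 20, 51], [283.57, 270.47])]
s4.npz [([17, 15, 7, 12, 32], [285.41, 255.47]), ([10, 22, 3, 5, 6], [276.17, 259.17])]
s5.npz [([17, 15, 7, 12, 32], [285.41, 255.47]), ([10, 22, 3, 5, 6], [276.17, 259.17])]
-0.1 [[285.5, 279.5], [281.2, 265.7]]
0 [[286.2, 270.5], [281.7, 257.9]]
0.1 [[286.5, 260.1], [281.9, 248.9]]
```

The knob is centred at wrist (247,188), so the poise is at 0.0375. I'll straddle the knob with a 26 mm gap and push gently, without squeezing.

Emit:
carry_out --targets "0 -0.007 0.04 0 0 0; 0 -0.007 0.08 0 0 0; 0 -0.007 0.12 0 0 0; 0 -0.007 0.15 0 0 0; 0 -0.007 0.168 0 0 0; 0 -0.007 0.168 0 0 0; 0 -0.007 0.168 0 0 0" --fingers 0.5

```text
time_s: 12.85
position: [0.5397, -0.129, 0.2169]
tcp_rot: [3.141, -0.001, -0.04]
ft_force: [0.7, -0.3, -0.1]
gripper_width: 0.5
grasp_force: 0.0
```

Emit:
carry_out --targets "0 0 0 0 0 0; 0 0 0 0 0 0; 0 0 0 0 0 0; 0 0 0 0 0 0" --fingers 0.72 --force 3

```text
time_s: 13.25
position: [0.5396, -0.1297, 0.2164]
tcp_rot: [3.141, -0.001, -0.041]
ft_force: [0.0, 0.7, 0.3]
gripper_width: 0.282
grasp_force: 0.0
```

```bash
python3 - <<'E'
from h import *
s=st();b=env.read_camera("side");w=env.read_camera("wrist");print(red(b,(265,235,305,300)),(Y.inv().apply(s["position"]-sp)))
h=cv2.cvtColor(w,cv2.COLOR_RGB2HSV)
m=((h[...,0]>12)&(h[...,0]<28)&(h[...,1]>110)&(h[...,2]>90)).astype(np.uint8)
n,l,q,ce=cv2.connectedComponentsWithStats(m)
for i in range(1,n):
    if q[i][4]>40: print("brass",q[i].tolist(),ce[i].round(1))
o=np.zeros((600,800,3),np.uint8);o[:384,:512]=w
o[:600,512:800]=cv2.resize(b[150:300,230:302],(288,600),interpolation=cv2.INTER_CUBIC)
cv2.imwrite("pics/v8.png",cv2.cvtColor(o,cv2.COLOR_RGB2BGR))
E
```

```text
{'time_s': 13.25, 'position': [0.5396, -0.1297, 0.2164], 'tcp_rot': [3.1414, -0.0007, -0.041], 'ft_force': [0.04, 0.6672, 0.2911], 'gripper_width': 0.2818, 'grasp_force': 0.0}
[([17, 15, 7, 12, 32], [285.41, 255.47]), ([10, 22, 3, 5, 6], [276.17, 259.17])] [ 0.00025949 -0.07974908  0.21637009]
brass [4, 176, 66, 40, 2062] [ 33.9 195.4]
brass [235, 197, 28, 36, 763] [249.  214.6]
brass [185, 266, 14, 62, 502] [190.4 296.8]
brass [302, 266, 15, 62, 487] [310.1 296.2]
brass [29, 310, 58, 26, 504] [ 58.9 321.7]
brass [68, 339, 348, 17, 3161] [266.6 349.2]
```

Emit:
carry_out --targets "0 0.006 0 0 0 0; 0 0.013 0 0 0 0; 0 0.021 0 0 0 0; 0 0.03 0 0 0 0; 0 0.039 0 0 0 0; 0 0.048 0 0 0 0; 0 0.057 0 0 0 0; 0 0.066 0 0 0 0; 0 0.075 0 0 0 0; 0 0.084 0 0 0 0; 0 0.092 0 0 0 0; 0 0.1 0 0 0 0"

```text
time_s: 14.55
position: [0.5374, -0.1799, 0.216]
tcp_rot: [-3.142, -0.0, -0.041]
ft_force: [0.7, -0.4, -0.1]
gripper_width: 0.281
grasp_force: 0.0
```

Emit:
carry_out --targets "0 0 0 0 0 0; 0 -0.004 0 0 0 0; 0 -0.007 0 0 0 0; 0 -0.007 0 0 0 0; 0 -0.007 0 0 0 0"

```text
time_s: 15.05
position: [0.5376, -0.1758, 0.2161]
tcp_rot: [3.142, -0.0, -0.04]
ft_force: [-0.4, -0.9, 0.8]
gripper_width: 0.28
grasp_force: 0.0
```

```bash
cat > look.py <<'E'
from h import *
s=st();c=env.calibration("wrist");b=env.read_camera("side");w=env.read_camera("wrist");print("pointer",red(b,(265,235,305,300)),"tcp scale",(Y.inv().apply(s["position"]-sp)).round(4))
h=cv2.cvtColor(w,cv2.COLOR_RGB2HSV)
m=((h[...,0]>12)&(h[...,0]<28)&(h[...,1]>110)&(h[...,2]>90)).astype(np.uint8)
n,l,q,ce=cv2.connectedComponentsWithStats(m)
for i in range(1,n):
    if 150<q[i][4]<1500 and 180<ce[i][0]<320 and ce[i][1]<260: print("knob",q[i].tolist(),ce[i].round(1),"scale y",Y.inv().apply(onplane("w",[(q[i][0]+q[i][2]/2,ce[i][1])],.215,c)-sp).round(4))
print("wrist red",red(w,(0,60,512,330)))
o=np.zeros((600,800,3),np.uint8);o[:384,:512]=w
o[:600,512:800]=cv2.resize(b[225:305,262:300],(288,600),interpolation=cv2.INTER_CUBIC)
cv2.imwrite("pics/look%d.png"%(s["time_s"]*100),cv2.cvtColor(o,cv2.COLOR_RGB2BGR))
E
python3 look.py
```

```text
{'time_s': 15.05, 'position': [0.5376, -0.1758, 0.2161], 'tcp_rot': [3.1416, -0.0002, -0.0404], 'ft_force': [-0.433, -0.8806, 0.7572], 'gripper_width': 0.28, 'grasp_force': 0.0}
pointer [([17, 15, 7, 12, 33], [285.48, 255.52]), ([10, 22, 3, 5, 6], [276.17, 259.17])] tcp scale [ 1.000e-04 -1.259e-01  2.161e-01]
knob [166, 197, 36, 35, 852] [183.6 214.2] scale y [[-0.0018 -0.0772  0.215 ]]
wrist red [([443, 116, 21, 11, 85], [450.01, 179.15]), ([189, 124, 3, 13, 39], [190.0, 190.0]), ([456, 142, 17, 10, 130], [465.51, 206.2]), ([491, 143, 21, 9, 186], [501.16, 207.05]), ([438, 156, 8, 1, 8], [441.5, 216.0]), ([191, 164, 3, 6, 13], [192.08, 226.38])]
```

```bash
ls pics; python3 -c "
import cv2,numpy as np
a=cv2.imread('pics/v8.png');b=cv2.imread('pics/look1505.png')
o=np.zeros((600,800,3),np.uint8);o[:300,:]=cv2.resize(a[100:292,:512],(800,300));o[300:]=cv2.resize(b[100:292,:512],(800,300));cv2.imwrite('pics/v9.png',o)"
```

```text
crop1.png
look1505.png
scene0.png
side0.png
v2.png
v3.png
v4.png
v5.png
v6.png
v7.png
v8.png
```

View pics/v9.png

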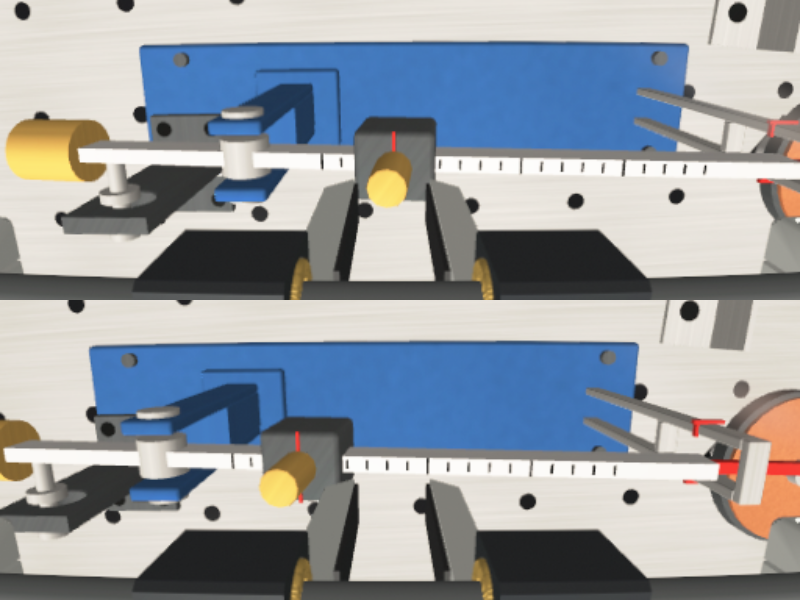

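```bash
python3 - <<'E'
from h import *
s=st();c=env.calibration("wrist");p=np.array(s["position"]);Rm=R.from_euler('xyz',s["tcp_rot"])
for dz in(0,-.019,-.04):
  print(dz,proj("w",p+Rm.apply([[x,y,dz] for x in(-.008,0,.008) for y in(-.013,.013)]),c).round(0).tolist())
k=S([[0,-.0825,z] for z in(.018,.036,.05)],.1);print(k.round(4).tolist(),proj("w",k,c).round(1).tolist())
E
```

```text
{'time_s': 15.15, 'position': [0.5375, -0.1759, 0.2161], 'tcp_rot': [3.1416, -0.0002, -0.0406], 'ft_force': [-0.0913, -0.7549, -0.3318], 'gripper_width': 0.2846, 'grasp_force': 0.0}
0 [[233.0, 223.0], [269.0, 223.0], [233.0, 212.0], [270.0, 212.0], [233.0, 201.0], [270.0, 201.0]]
-0.019 [[232.0, 232.0], [271.0, 232.0], [232.0, 221.0], [271.0, 221.0], [231.0, 209.0], [271.0, 209.0]]
-0.04 [[230.0, 245.0], [273.0, 245.0], [229.0, 233.0], [273.0, 233.0], [229.0, 220.0], [274.0, 220.0]]
[[0.5393, -0.1302, 0.2011], [0.5394, -0.1284, 0.2191], [0.5394, -0.127, 0.233]] [[191.6, 206.5], [184.3, 213.6], [177.9, 220.0]]
```

The picture shows the knob still at poise 0.0375: the fingers passed over its top. The fingertip edges appear at wrist row 217, which puts the real tips about 30 mm above the nominal TCP. I'll go back over the knob and descend about 25 mm more.

Emit:
carry_out --targets "0 -0.03 -0.02 0 0 0; 0 -0.07 -0.02 0 0 0; 0 -0.095 -0.02 0 0 0; 0 -0.095 -0.02 0 0 0; 0 -0.095 0 0 0 0; 0 -0.095 0.02 0 0 0; 0 -0.095 0.035 0 0 0; 0 -0.095 0.05 0 0 0; 0 -0.095 0.05 0 0 0; 0 -0.095 0.05 0 0 0" --fingers 0.65

```text
time_s: 16.15
position: [0.5393, -0.1288, 0.1907]
tcp_rot: [-3.141, 0.001, -0.041]
ft_force: [-0.2, -0.3, -0.6]
gripper_width: 0.348
grasp_force: 0.0
```

Emit:
carry_out --targets "0 0.006 0 0 0 0; 0 0.012 0 0 0 0; 0 0.018 0 0 0 0; 0 0.024 0 0 0 0; 0 0.03 0 0 0 0; 0 0.03 0 0 0 0"

```text
time_s: 16.75
position: [0.5391, -0.144, 0.1911]
tcp_rot: [3.141, -0.001, -0.041]
ft_force: [0.5, 0.6, 0.4]
gripper_width: 0.349
grasp_force: 0.8
```

```bash
python3 look.py
```

```text
{'time_s': 16.75, 'position': [0.5391, -0.144, 0.1911], 'tcp_rot': [3.1414, -0.0007, -0.0412], 'ft_force': [0.5321, 0.627, 0.4245], 'gripper_width': 0.3493, 'grasp_force': 0.7678}
pointer [([17, 15, 7, 13, 36], [284.97, 256.03]), ([10, 22, 3, 5, 6], [276.17, 259.17])] tcp scale [ 0.0004 -0.094   0.1911]
knob [223, 206, 33, 42, 1012] [239.6 226.9] scale y [[-0.002  -0.0864  0.215 ]]
wrist red [([498, 123, 14, 12, 59], [503.24, 186.95]), ([242, 132, 3, 14, 41], [242.98, 198.34]), ([490, 164, 12, 3, 27], [494.56, 225.15])]
```

The knob now moves (contact 0.8 N). Continuing to about 0.09.

Emit:
carry_out --targets "0 0.007 0 0 0 0; 0 0.015 0 0 0 0; 0 0.023 0 0 0 0; 0 0.031 0 0 0 0; 0 0.039 0 0 0 0; 0 0.047 0 0 0 0; 0 0.055 0 0 0 0; 0 0.063 0 0 0 0; 0 0.071 0 0 0 0; 0 0.078 0 0 0 0; 0 0.084 0 0 0 0; 0 0.084 0 0 0 0"

```text
time_s: 18.05
position: [0.5367, -0.1863, 0.1909]
tcp_rot: [3.141, 0.001, -0.042]
ft_force: [0.0, -0.1, -0.7]
gripper_width: 0.351
grasp_force: 0.4
```

```bash
python3 look.py
```

```text
{'time_s': 18.05, 'position': [0.5367, -0.1863, 0.1909], 'tcp_rot': [3.1407, 0.0008, -0.0416], 'ft_force': [0.0173, -0.1189, -0.695], 'gripper_width': 0.3512, 'grasp_force': 0.3579}
pointer [([16, 15, 8, 17, 48], [284.58, 258.04]), ([10, 22, 3, 5, 6], [276.17, 259.17]), ([25, 22, 1, 3, 3], [290.0, 258.0])] tcp scale [-0.0003 -0.1364  0.1909]
knob [223, 205, 32, 41, 999] [239.3 225.4] scale y [[-0.0015 -0.1285  0.215 ]]
wrist red [([449, 122, 24, 12, 106], [457.19, 185.01]), ([240, 130, 3, 15, 32], [241.41, 196.66]), ([454, 145, 31, 11, 270], [470.16, 209.5]), ([504, 145, 8, 11, 71], [507.93, 210.44]), ([443, 160, 9, 7, 41], [446.66, 223.61]), ([287, 255, 12, 15, 99], [293.12, 324.36])]
```

Emit:
carry_out --targets "0 -0.008 0 0 0 0; 0 -0.014 0 0 0 0; 0 -0.014 0 0 0 0; 0 -0.014 0 0 0 0; 0 -0.014 0 0 0 0; 0 -0.014 0 0 0 0; 0 -0.014 0 0 0 0; 0 -0.014 0 0 0 0; 0 -0.014 0 0 0 0; 0 -0.014 0 0 0 0; 0 -0.014 0 0 0 0; 0 -0.014 0 0 0 0"

```text
time_s: 19.35
position: [0.5374, -0.1785, 0.191]
tcp_rot: [-3.142, -0.0, -0.041]
ft_force: [-0.3, 0.1, -0.0]
gripper_width: 0.348
grasp_force: 0.0
```

Emit:
carry_out --targets "0 0 0 0 0 0; 0 0 0 0 0 0; 0 0 0 0 0 0; 0 0 0 0 0 0; 0 0 0 0 0 0; 0 0 0 0 0 0; 0 0 0 0 0 0; 0 0 0 0 0 0"

```text
time_s: 20.15
position: [0.5374, -0.1785, 0.191]
tcp_rot: [-3.142, -0.0, -0.041]
ft_force: [-0.2, -0.9, 0.1]
gripper_width: 0.347
grasp_force: 0.0
```

```bash
python3 look.py; python3 - <<'E'
from h import *
c=env.calibration("wrist")
for t in(-.1,-.05,0,.05,.1): print(t,proj("w",S([[0,-.30,0],[0,-.342,0],[-.004,-.2,0]],t),c).round(1).tolist(),proj("side",S([[0,-.342,0]],t)).round(1).tolist())
E
```

```text
{'time_s': 20.15, 'position': [0.5374, -0.1785, 0.191], 'tcp_rot': [-3.1416, -0.0002, -0.0409], 'ft_force': [-0.1686, -0.8623, 0.0868], 'gripper_width': 0.3466, 'grasp_force': 0.0}
pointer [([16, 15, 8, 15, 43], [284.72, 256.95]), ([10, 22, 3, 5, 6], [276.17, 259.17])] tcp scale [ 1.000e-04 -1.286e-01  1.910e-01]
knob [235, 206, 31, 42, 1011] [250.6 227. ] scale y [[-0.0023 -0.128   0.215 ]]
wrist red [([458, 123, 23, 11, 102], [466.27, 185.81]), ([251, 132, 3, 14, 30], [252.4, 198.1]), ([467, 147, 27, 11, 227], [481.75, 212.19]), ([452, 162, 9, 5, 27], [455.33, 224.7]), ([292, 262, 7, 8, 31], [295.32, 326.65])]
-0.1 [[442.9, 195.7], [482.6, 194.4], [335.6, 203.7]] [[285.5, 279.5]]
-0.05 [[454.5, 200.1], [497.3, 199.2], [339.7, 207.0]] [[285.9, 275.2]]
0 [[466.4, 205.0], [512.8, 204.6], [343.6, 210.7]] [[286.2, 270.5]]
0.05 [[478.7, 210.5], [529.1, 210.7], [347.2, 214.7]] [[286.4, 265.5]]
0.1 [[491.4, 216.7], [546.1, 217.6], [350.3, 219.0]] [[286.5, 260.1]]
```

The beam floats at about +0.065 rad (pointer row 212 against marks averaging 205 in the wrist view), so the poise needs about 6 mm more.

Emit:
carry_out --targets "0 0.006 0 0 0 0; 0 0.012 0 0 0 0; 0 0.015 0 0 0 0; 0 0.018 0 0 0 0; 0 0.021 0 0 0 0; 0 0.024 0 0 0 0; 0 0.0265 0 0 0 0; 0 0.0265 0 0 0 0; 0 0.022 0 0 0 0; 0 0.014 0 0 0 0; 0 0.014 0 0 0 0; 0 0.014 0 0 0 0"

```text
time_s: 21.45
position: [0.5372, -0.1857, 0.1913]
tcp_rot: [3.141, -0.001, -0.041]
ft_force: [0.1, -0.2, 0.3]
gripper_width: 0.35
grasp_force: 0.0
```

Emit:
carry_out --targets "0 0 0 0 0 0; 0 0 0 0 0 0; 0 0 0 0 0 0; 0 0 0 0 0 0; 0 0 0 0 0 0; 0 0 0 0 0 0; 0 0 0 0 0 0; 0 0 0 0 0 0; 0 0 0 0 0 0; 0 0 0 0 0 0; 0 0 0 0 0 0; 0 0 0 0 0 0"

```text
time_s: 22.65
position: [0.5371, -0.1855, 0.191]
tcp_rot: [-3.142, -0.0, -0.041]
ft_force: [0.6, -0.7, -0.7]
gripper_width: 0.348
grasp_force: 0.0
```

Emit:
carry_out --targets "0 0 0 0 0 0; 0 0 0 0 0 0; 0 0 0 0 0 0; 0 0 0 0 0 0; 0 0 0 0 0 0; 0 0 0 0 0 0; 0 0 0 0 0 0; 0 0 0 0 0 0"

```text
time_s: 23.45
position: [0.5371, -0.1855, 0.191]
tcp_rot: [3.142, -0.0, -0.041]
ft_force: [0.4, 0.8, -0.7]
gripper_width: 0.352
grasp_force: 0.0
```

```bash
python3 look.py; python3 - <<'E'
from h import *
c=env.calibration("wrist")
for t in(-.05,0,.05): print(t,proj("w",S([[0,-.30,0],[.016,-.3,0],[-.016,-.3,0]],t),c).round(1).tolist())
E
```

```text
{'time_s': 23.45, 'position': [0.5371, -0.1855, 0.191], 'tcp_rot': [3.1416, -0.0001, -0.0409], 'ft_force': [0.3598, 0.7861, -0.6939], 'gripper_width': 0.3518, 'grasp_force': 0.0}
pointer [([15, 18, 9, 18, 50], [284.34, 261.8]), ([10, 22, 3, 5, 6], [276.17, 259.17])] tcp scale [ 1.000e-04 -1.356e-01  1.910e-01]
knob [239, 203, 29, 40, 933] [253.  223.2] scale y [[ 2.00e-04 -1.37e-01  2.15e-01]]
wrist red [([450, 122, 24, 13, 103], [458.17, 185.83]), ([252, 129, 3, 14, 42], [253.0, 195.5]), ([446, 141, 40, 11, 324], [466.43, 206.05]), ([506, 142, 5, 9, 31], [508.39, 206.06]), ([444, 156, 9, 11, 56], [447.61, 221.5]), ([288, 257, 11, 13, 84], [293.5, 324.83])]
-0.05 [[446.7, 200.2], [449.4, 181.5], [444.0, 218.3]]
0 [[458.3, 205.1], [461.3, 185.4], [455.2, 224.2]]
0.05 [[470.2, 210.6], [473.7, 189.8], [466.7, 230.7]]
```

```bash
cat > tilt.py <<'E'
from h import *
def tip(b):
    f=b[245:292,278:294].astype(float);r=np.clip(f[...,0]-np.maximum(f[...,1],f[...,2]),0,None)
    r[:,11:][:20]*=1
    prof=r[:,5:12].sum(1)  # cols 283..289
    pk=np.percentile(prof,92)/2
    i=max(np.nonzero(prof>pk)[0]);return 245+i+(prof[i]-pk)/(prof[i]-prof[i+1]),prof.round(0)
if __name__=="__main__":
    ref={t:tip(np.load(k)["b"])[0] for t,k in((-.1,"s2.npz"),(.1,"s5.npz"))}
    mod={t:proj("side",S([[0,-.342,0]],t))[0,1] for t in(-.1,0,.1)};print(ref,mod)
    k=np.polyfit([mod[-.1],mod[.1]],[ref[-.1],ref[.1]],1);q=np.polyfit([np.polyval(k,mod[t]) for t in mod],list(mod),2)
    vals=[]
    for i in range(3):
        v,pr=tip(env.read_camera("side"));vals.append(v)
    print(pr.tolist(),vals,"tilt",np.polyval(q,vals).round(4))
E
python3 tilt.py
```

```text
{-0.1: np.float64(279.8864900662252), 0.1: np.float64(260.35967213114753)} {-0.1: np.float64(279.46868700349796), 0: np.float64(270.5286181426302), 0.1: np.float64(260.09362758094585)}
[11.0, 13.0, 10.0, 1.0, 1.0, 13.0, 8.0, 9.0, 4.0, 21.0, 277.0, 229.0, 171.0, 358.0, 345.0, 318.0, 478.0, 399.0, 481.0, 487.0, 382.0, 499.0, 524.0, 461.0, 384.0, 236.0, 43.0, 8.0, 15.0, 16.0, 9.0, 11.0, 11.0, 11.0, 10.0, 11.0, 9.0, 15.0, 19.0, 17.0, 15.0, 17.0, 16.0, 15.0, 18.0, 21.0, 18.0] [np.float64(269.9548387096774), np.float64(269.98132450331127), np.float64(269.97648648648646)] tilt [0.0095 0.0092 0.0093]
```

Side and wrist views agree on a tilt of +0.009, so it needs about 0.9 mm more. I'll creep up to contact first.

Emit:
carry_out --targets "0 0.005 0 0 0 0; 0 0.01 0 0 0 0; 0 0.014 0 0 0 0; 0 0.0165 0 0 0 0; 0 0.018 0 0 0 0; 0 0.018 0 0 0 0"

```text
time_s: 24.3
position: [0.5367, -0.1946, 0.1909]
tcp_rot: [-3.141, 0.0, -0.041]
ft_force: [-1.1, -0.5, 0.2]
gripper_width: 0.347
grasp_force: 0.1
```

Emit:
carry_out --targets "0 0.0005 0 0 0 0; 0 0.001 0 0 0 0; 0 0.001 0 0 0 0"

```text
time_s: 24.6
position: [0.5367, -0.1946, 0.1909]
tcp_rot: [-3.141, 0.0, -0.04]
ft_force: [-0.4, 0.6, 0.1]
gripper_width: 0.351
grasp_force: 0.6
```

```bash
python3 tilt.py|tail -1|grep -o tilt.*; python3 look.py|grep -v red
```

```text
{'time_s': 24.75, 'position': [0.5367, -0.1947, 0.1909], 'tcp_rot': [-3.1411, 0.0001, -0.0405], 'ft_force': [-0.0287, 1.6176, -1.5999], 'gripper_width': 0.3497, 'grasp_force': 0.7142}
pointer [([15, 18, 9, 18, 51], [284.31, 261.8]), ([10, 22, 3, 5, 6], [276.17, 259.17]), ([25, 22, 1, 3, 3], [290.0, 258.0])] tcp scale [ 0.     -0.1448  0.1909]
knob [224, 203, 29, 40, 930] [238.8 223. ] scale y [[ 0.0004 -0.1366  0.215 ]]
```

Emit:
carry_out --targets "0 0.0008 0 0 0 0; 0 0.0016 0 0 0 0; 0 0.0022 0 0 0 0; 0 0.0022 0 0 0 0; 0 -0.006 0 0 0 0; 0 -0.014 0 0 0 0; 0 -0.014 0 0 0 0; 0 -0.014 0 0 0 0; 0 -0.014 0 0 0 0; 0 -0.014 0 0 0 0; 0 -0.014 0 0 0 0; 0 -0.014 0 0 0 0"

```text
time_s: 26.05
position: [0.537, -0.1881, 0.191]
tcp_rot: [3.142, -0.0, -0.041]
ft_force: [0.7, -0.4, -0.4]
gripper_width: 0.348
grasp_force: 0.0
```

Emit:
carry_out --targets "0 0 0 0 0 0; 0 0 0 0 0 0; 0 0 0 0 0 0; 0 0 0 0 0 0; 0 0 0 0 0 0; 0 0 0 0 0 0; 0 0 0 0 0 0; 0 0 0 0 0 0; 0 0 0 0 0 0; 0 0 0 0 0 0; 0 0 0 0 0 0; 0 0 0 0 0 0"

```text
time_s: 27.25
position: [0.537, -0.188, 0.191]
tcp_rot: [3.142, -0.0, -0.041]
ft_force: [-0.9, 0.5, -0.8]
gripper_width: 0.35
grasp_force: 0.0
```

```bash
python3 tilt.py|tail -1|grep -o tilt.*; python3 look.py
```

```text
{'time_s': 27.4, 'position': [0.537, -0.188, 0.191], 'tcp_rot': [-3.1416, -0.0001, -0.0409], 'ft_force': [-0.2515, 1.1419, -0.4414], 'gripper_width': 0.352, 'grasp_force': 0.0}
pointer [([15, 18, 9, 19, 52], [284.25, 262.62]), ([10, 22, 3, 5, 6], [276.17, 259.17]), ([25, 22, 1, 3, 3], [290.0, 258.0])] tcp scale [ 0.     -0.1381  0.191 ]
knob [238, 202, 29, 40, 918] [251.8 222.3] scale y [[ 0.0008 -0.1388  0.215 ]]
wrist red [([447, 122, 24, 13, 108], [454.79, 185.8]), ([251, 129, 2, 14, 27], [251.48, 195.26]), ([441, 140, 41, 10, 316], [461.51, 204.9]), ([503, 142, 3, 7, 9], [503.89, 204.89]), ([441, 156, 9, 11, 55], [444.73, 221.75]), ([286, 254, 13, 16, 113], [292.78, 323.91])]
```

Withdrawing straight up, then checking.

Emit:
carry_out --targets "0 0 -0.02 0 0 0; 0 0 -0.06 0 0 0; 0 0 -0.12 0 0 0; 0 0 -0.18 0 0 0; 0 0 -0.2 0 0 0; 0 0 -0.2 0 0 0; 0 0 -0.2 0 0 0; 0 0 -0.2 0 0 0; 0 0 -0.2 0 0 0; 0 0 -0.2 0 0 0; 0 0 -0.2 0 0 0; 0 0 -0.2 0 0 0"

```text
time_s: 28.7
position: [0.5369, -0.188, 0.2908]
tcp_rot: [-3.141, 0.0, -0.041]
ft_force: [0.5, 0.3, -0.0]
gripper_width: 0.349
grasp_force: 0.0
```

```bash
python3 tilt.py|tail -1|grep -o "tilt.*"; python3 - <<'E'
from h import *
s=st();c=env.calibration("wrist");w=env.read_camera("wrist");b=env.read_camera("side");a=env.read_camera("scene")
print(red(w,(300,60,512,330)))
for t in(-.05,0,.05): print(t,proj("w",S([[0,-.30,0],[0,-.342,0]],t),c).round(1).tolist())
o=np.zeros((600,800,3),np.uint8);o[:384,:512]=w
o[:600,512:800]=cv2.resize(b[165:285,240:298],(288,600),interpolation=cv2.INTER_CUBIC)
o[384:,:512]=cv2.resize(a[110:245,150:470],(512,216),interpolation=cv2.INTER_CUBIC)
cv2.imwrite("pics/v10.png",cv2.cvtColor(o,cv2.COLOR_RGB2BGR))
E
```

```text
tilt [-0.0019 -0.002  -0.002 ]
{'time_s': 28.85, 'position': [0.537, -0.188, 0.2911], 'tcp_rot': [3.1415, -0.0002, -0.0408], 'ft_force': [-0.4829, -0.3943, -0.7144], 'gripper_width': 0.3494, 'grasp_force': 0.0}
[([92, 103, 16, 9, 48], [397.5, 165.38]), ([89, 117, 22, 7, 127], [399.26, 179.53]), ([125, 117, 11, 7, 68], [429.93, 179.6]), ([89, 128, 6, 8, 26], [391.15, 192.04]), ([15, 189, 2, 4, 6], [315.67, 250.17])]
-0.05 [[392.3, 177.3], [426.2, 177.0]]
0 [[398.6, 179.9], [434.8, 179.9]]
0.05 [[404.7, 182.7], [443.4, 183.2]]
```

View pics/v10.png

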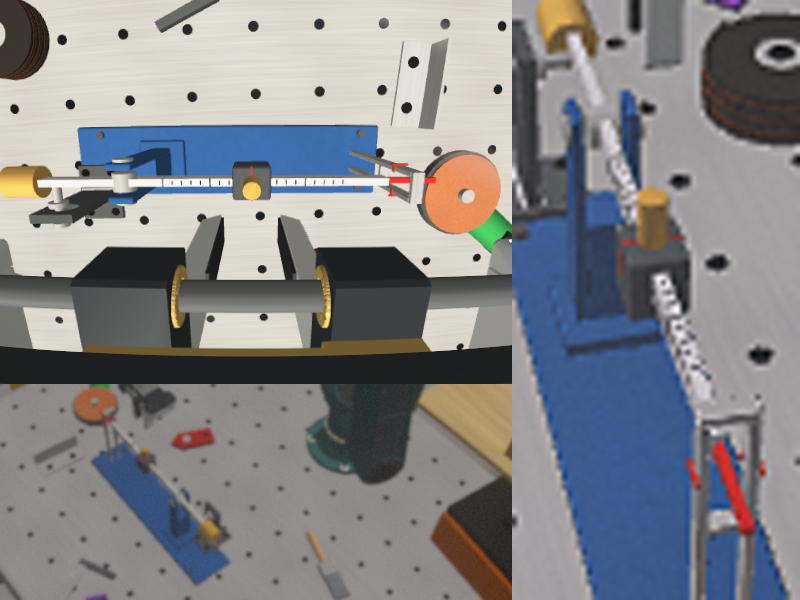

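The tilt is -0.002 rad and steady, and the pointer (crop (735,490)) crosses the gate between the red marks. The lug hangs in the groove and the gripper is clear of everything.

```bash
python3 tilt.py|tail -1|grep -o "tilt.*"; python3 -c "
from workcell import env
print(env.sign_off())"
```

```text
tilt [-0.0019 -0.0019 -0.0019]
the job is handed in; nothing more can be done
None
```

The eye plate hangs by its hole in the load-pin groove, and the beam floats level and at rest (tilt about -0.002 rad) with the poise at about 0.092 m (about 0.46 kg); the gripper is clear of everything and the job is handed in.

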